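# Charge a glaze mill jar with grinding balls

## Robot

A 6-joint arm with a two-finger parallel gripper is mounted at the origin on the work surface. World frame = base frame: x ahead of the robot, y to its left, z up, the work surface at z = 0. Lengths are in m, angles in degrees, forces in N, time in s.
With the tool pointing down it reaches from about 0.375 to 0.75 m from the base axis. Payload 9 kg.
Tool frame: the origin (TCP) lies where the fingers leave the gripper's body, on its centre line; the fingertips stand 73 mm ahead of it and the grasp point (between the pads) lies 54 mm ahead of it (robot.tip_reach is the distance from the TCP to the fingertips, in m); z points along the fingers, y is the direction in which the jaws open and shut (so a half turn about z gives the same grasp; the last joint's range is limited). The gripper opens to 85 mm and grips with 20 to 120 N. Pads are 22 mm wide; open, the fingers measure 114 mm over their backs; the gripper's body (76 mm by 85 mm) begins 54 mm behind the grasp point. The pads swing forward as they close: fully open they stand 13 mm farther back than shut.
Start: joints at [-87.932, 5.964, 5.575, 89.605, 0, 77.527], TCP at [0.151, -0.581, 0.304] pointing down, gripper open.
Joint ranges: [-171.21, 171.21], [-48.23, 106.86], [-62.78, 66.21], [-105.2, 120.99], [-86.42, 89.51], [-180, 180]. Speed limits (degrees/s): [127.2, 127.2, 147.25, 180, 180, 180].

## Interface

Orientations are given as [roll, pitch, yaw] about the fixed x, y, z axes, in that order (R = Rz(yaw) Ry(pitch) Rx(roll)).
In Python, from plant import robot gives the robot as it stands. Calls block until the motion is done:
- robot.move_pose(position, orientation): joint-space move of the TCP to a pose.
- robot.line_to(position, vel=0.15, rotation=None, guard=None): straight line of the TCP; rotation=None keeps the orientation; vel is the mean speed in m/s. With guard (N) it stops when the force on the tool has changed by that much, and returns True; else False.
- robot.goto_joints(angles): joint-space move.
- robot.set_gripper(opening): finger opening in m; the grip force is fixed at half the most; returns when the fingers have stopped.
- robot.pause(seconds).
- robot.ik(position, orientation): joint angles nearest the present ones, or None.
- robot.observe(): the state.
- robot.grab_frame(name): name is "scene" or "top" or "wrist"; returns the picture (480x640x3 uint8, blue, green, red); there is no depth.
- robot.get_calibration(name): a dict with "vertical_fov" (degrees; the focal length in pixels is half the picture's height over the tangent of half this angle, whatever the lens; pixels are square), "cx", "cy" (the principal point, pixels), "rvec" (rotation vector, rad) and "tvec" (3), from world to camera coordinates, as OpenCV has them. Camera axes: x right, y down, z forward; pixel columns grow to the right and rows downward; lengths in m; the calibration is good to about 2 mm. A picture is of the moment at which its call begins: read the wrist's pose just before it. get_calibration takes no time and is no camera call; for the wrist camera it gives the pose at the moment of the call.
A pose or a line that the arm cannot do raises robot.IKError and nothing moves.
- robot.job_done(): hands the job in, once; it reports no verdict.
The state is a dict: "time": time; "q": joint angles; "qvel": joint speeds; "joint_torque": joint torques, N m; "tool_pos": TCP position; "tcp_rot": TCP orientation; "ft_force": force on the tool from outside, world axes, zero at the start; "torque": the same for the moment, N m; "gripper_width": finger opening in m.
Only numpy, scipy, OpenCV 4.12 (cv2) and the standard library are available. Lean on these libraries where they do the work, as an engineer would, in place of code of your own. Each camera call takes 0.05 s, during which the arm holds its last target. There are 200 camera calls.

## Task

The washed mill jar is draining upside down on the bench: lay it down on its side and let go, then take it afresh and stand it upright on the bench, mouth up. Move the funnel from the square slab-built pot into the jar's mouth, let go of it, and tip all six grinding balls from the beaker through it into the jar; then stand the empty beaker back upright on the bench, leaving the funnel seated in the standing jar. Leave the unfired cups on their board and the jar's lid where they are.

Things in the scene. Friction and masses are not known exactly. Their poses are not given: they have to be found in the camera images.
- jar: white porcelain mill jar with two thin black tyres, 0.4 kg: body 66 mm across up to 80 mm, sloping shoulder, neck 58 mm across from 88 mm to the mouth at 104 mm; walls 5 mm, floor 8 mm, mouth 48 mm wide. Origin at the centre of its underside; z points from base to mouth: down at the start, as it stands on its mouth. Slightly faceted sides: laid down it does not roll away.
- jar_mouth (a point): centre of the jar's mouth, 104 mm along the jar's z from its base
- funnel: white plastic wide-stem funnel, 0.1 kg: stem 42 mm outside, 38 mm inside, 36 mm long; cone widening to a rim 124 mm across, 94 mm above the stem's end; bar handle on the rim along -x. Origin at the centre of the stem's lower end, z up to the rim. Starts upright in the slab pot. Seated in the standing jar its cone rests on the mouth's edge, stem end about 65 mm above the jar's underside.
- funnel_handle (a point): middle of the funnel's bar handle (12 mm wide, 14 mm high, reaching from 60 to 110 mm from the axis), 90 mm from the axis along the funnel's -x and 87 mm above the stem's end
- beaker: buff stoneware beaker, 0.22 kg, round, tapering from 72 mm across at the rim to 52 mm at the foot (63 mm at 42 mm up), 75 mm high, walls 4 mm, floor 6 mm, no handle; holds the six balls. Origin at the centre of the underside, z up to the mouth.
- beaker_rim (a point): centre of the beaker's mouth, 75 mm above its underside
- slab_pot: heavy grey-brown slab-built stoneware pot, 90 mm square, 100 mm high, walls 6 mm, open on top, in which the funnel is kept. Origin at the centre of the underside, z up.
- lid: the jar's lid, a white disc 62 mm across with an upright steel grip, 27 mm high in all, lying on the bench. Origin at the centre of the underside.
- ball1: one of six alike white ceramic grinding balls, 18 mm across, 11 g, loose in the beaker at the start. Origin at its centre; the axes mean nothing.
- ball2: one of six alike white ceramic grinding balls, 18 mm across, 11 g, loose in the beaker at the start. Origin at its centre; the axes mean nothing.
- ball3: one of six alike white ceramic grinding balls, 18 mm across, 11 g, loose in the beaker at the start. Origin at its centre; the axes mean nothing.
- ball4: one of six alike white ceramic grinding balls, 18 mm across, 11 g, loose in the beaker at the start. Origin at its centre; the axes mean nothing.
- ball5: one of six alike white ceramic grinding balls, 18 mm across, 11 g, loose in the beaker at the start. Origin at its centre; the axes mean nothing.
- ball6: one of six alike white ceramic grinding balls, 18 mm across, 11 g, loose in the beaker at the start. Origin at its centre; the axes mean nothing.
- cup1: unfired grey-brown clay cup, 62 mm across and 62 mm high, standing on a 14 mm thick plywood board (100 mm by 360 mm) at the far side of the bench. Origin at the centre of the underside.
- cup2: unfired grey-brown clay cup, 62 mm across and 62 mm high, standing on a 14 mm thick plywood board (100 mm by 360 mm) at the far side of the bench. Origin at the centre of the underside.

How it is judged:
By the outcome, as a careful person would: the job done as asked, in the order asked, and still so for the second after the job is handed in, with the robot touching nothing.
It also fails if it takes over 72 s, if anything falls off the work surface, if the arm or the gripper's body presses on something with over 40 N, if the wrist force passes 120 N, or if a joint passes its speed limit or range.

## Working session

There is one attempt and no reset: what is moved stays moved. The work goes in short steps, each a Python script; the robot and the scene stay as the last script left them, time stands still between calls to the robot, and variables do not carry over. Pictures are saved under pics/ and viewed, about 8 in all and at most 12, crops included, and the job is handed in when it is done.

```bash
ls; mkdir -p pics; python3 - <<'E'
from plant import robot
import cv2,numpy as np
for n in ("scene","top"):
    f=robot.grab_frame(n); cv2.imwrite(f"pics/{n}0.png",f); print(n,robot.get_calibration(n))
print(robot.observe())
E
```

```text
pics
scene {'vertical_fov': 45.34817210075907, 'cx': 316.3840331895426, 'cy': 239.3809202105576, 'rvec': array([ 0.88159724,  2.35192401, -1.27270283]), 'tvec': array([ 0.3533167 , -0.12301835,  1.73798182])}
top {'vertical_fov': 54.62625175227922, 'cx': 326.6383834803443, 'cy': 232.87728154884888, 'rvec': array([ 2.17839904, -2.18468283,  0.08715012]), 'tvec': array([0.1021242 , 0.5347385 , 0.94194193])}
{'time': 0.1, 'q': array([-8.79322805e+01,  5.99585981e+00,  5.53301855e+00,  8.96035858e+01,
        2.67496588e-03,  7.75260532e+01]), 'qvel': array([-0.01972078,  0.09914795,  0.17513952, -0.01491414, -0.09295734,
       -0.09256713]), 'joint_torque': array([ 7.33058114e-03, -5.58204889e+01,  5.04722142e+01,  1.28828568e-02,
       -1.57456057e-04,  4.87570773e-06]), 'tool_pos': array([ 0.15065641, -0.58057518,  0.3032077 ]), 'tcp_rot': array([-1.79935719e+02, -1.69597822e-02,  1.45416552e+01]), 'ft_force': array([ 0.28721316,  0.22232287, -0.63320795]), 'torque': array([-0.00458587, -0.02235813, -0.01802591]), 'gripper_width': 0.08541595654939509}
```

View pics/scene0.png

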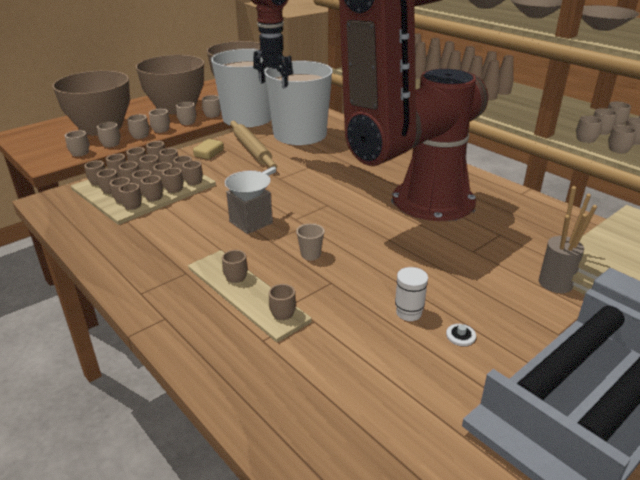

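View pics/top0.png

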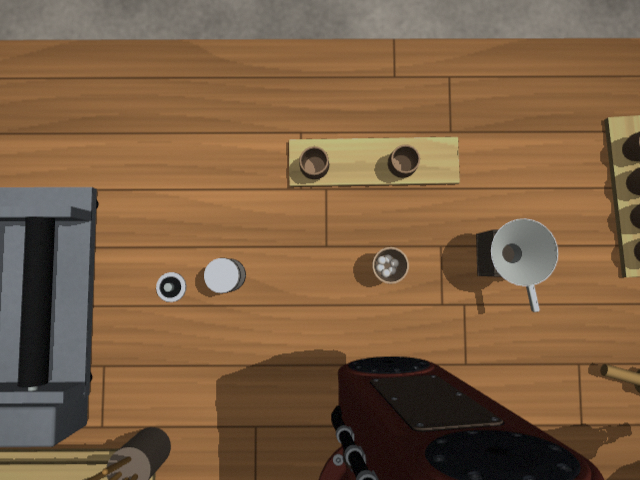

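The scene view shows the inverted jar at about (411,295), lid (461,333), beaker (311,242), the funnel in its pot (250,195), and two cups on the board. The top view shows the jar base at (222,276), beaker rim (390,266), funnel rim (524,252) with the handle running to (535,310), and the lid at (171,287). Next I'll fit the outlines and cast rays.

```bash
cat > h.py <<'E'
import numpy as np, cv2
from plant import robot
from scipy.spatial.transform import Rotation as R
def cam(n):
    c=robot.get_calibration(n); f=240/np.tan(np.radians(c["vertical_fov"]/2))
    K=np.array([[f,0,c["cx"]],[0,f,c["cy"]],[0,0,1]]); return K,R.from_rotvec(np.ravel(c["rvec"])).as_matrix(),np.ravel(c["tvec"])
def onplane(n,uv,z):
    K,Rm,t=cam(n); uv=np.atleast_2d(np.array(uv,float)); o=-Rm.T@t
    d=(Rm.T@np.linalg.inv(K)@np.c_[uv,np.ones(len(uv))].T).T
    return o+d*((z-o[2])/d[:,2])[:,None]
def proj(n,p):
    K,Rm,t=cam(n); q=(K@(Rm@np.atleast_2d(p).T+t[:,None])).T; return q[:,:2]/q[:,2:]
def circ(n,pts,z):   # circle through image points lying on plane z
    P=onplane(n,pts,z)[:,:2]
    (x,y),r=cv2.minEnclosingCircle(P.astype(np.float32)*1000); return x/1000,y/1000,r/1000
def frame(t,y):      # tool rotation with z along t, y (jaws) along y
    t=np.array(t,float)/np.linalg.norm(t); y=np.array(y,float); y-=t*(y@t); y/=np.linalg.norm(y)
    return np.c_[np.cross(y,t),y,t]
def rpy(M): return R.from_matrix(M).as_euler("xyz",degrees=True)
E
cat > d.py <<'E'
from h import *
f=cv2.imread("pics/top0.png"); hsv=cv2.cvtColor(f,cv2.COLOR_BGR2HSV)
def blob(box,cond):
    x0,y0,x1,y1=box; m=np.zeros(f.shape[:2],np.uint8); m[y0:y1,x0:x1]=cond[y0:y1,x0:x1]*255
    c=max(cv2.findContours(m,0,1)[0],key=cv2.contourArea); return c[:,0,:]
H,S,V=[hsv[...,i].astype(int) for i in range(3)]
c=blob((195,250,255,300),(S<50)&(V>185)); print("jar",circ("top",c,.104),c.min(0),c.max(0))
c=blob((365,240,415,290),(S<120)&(V>60)); print("beaker",circ("top",c,.075),c.min(0),c.max(0))
c=blob((470,210,570,320),(S<45)&(V>110)); print("funnel+h",c.min(0),c.max(0))
k=c[c[:,1]<275]; k=k[(k[:,0]>500)|(k[:,1]<240)];print("funnel",circ("top",k,.1325))
hd=c[c[:,1]>292]; m=hd.mean(0); print("handle",onplane("top",m,.13))
print("tip", onplane("top",c[c[:,1].argmax()],.13))
c=blob((150,270,190,305),(S<50)&(V>150)); print("lid",circ("top",c,.01))
print("cups",onplane("top",[[314,162],[404,161]],.076)); print("board",onplane("top",[[289,140],[289,186],[459,183]],.014))
print("mill", onplane("top",[[97,188],[97,400]],.1)); print(robot.tip_reach)
E
python3 d.py
```

```text
jar (0.4495313720703125, 0.2995535583496094, 0.03149295425415039) [205 259] [237 291]
beaker (0.468052001953125, -0.02218092155456543, 0.036438987731933596) [372 247] [408 283]
funnel+h [491 218] [557 311]
funnel (0.49128936767578124, -0.2600736083984375, 0.0614133186340332)
handle [[ 0.39858116 -0.27641858  0.13      ]]
tip [[ 0.38321245 -0.27496955  0.13      ]]
lid (0.425068603515625, 0.4256259460449219, 0.030462730407714845)
cups [[ 0.67135427  0.12522209  0.076     ]
 [ 0.67287712 -0.0528087   0.076     ]]
board [[ 0.73341837  0.17982871  0.014     ]
 [ 0.63476244  0.17948571  0.014     ]
 [ 0.64015939 -0.17846524  0.014     ]]
mill [[0.6162831  0.54034685 0.1       ]
 [0.22009425 0.52606539 0.1       ]]
0.0726
```

```bash
python3 - <<'E'
from h import *
# IK probing: sideways tilts (tangential), and horizontal-ish for the beaker
for P in [(.5,.22,.05),(.45,.2,.05),(.5,0,.05),(.5,.1,.22)]:
    P=np.array(P); r=np.array([P[0],P[1],0]);r/=np.linalg.norm(r); tg=np.array([-r[1],r[0],0])
    for nm,h in [("+tan",tg),("-tan",-tg),("+rad",r),("-rad",-r)]:
        out=[]
        for b in (0,15,30,45,60):
            t=np.cos(np.radians(b))*h-np.sin(np.radians(b))*np.array([0,0,1]); y=np.cross(t,[0,0,1])
            q=[robot.ik(list(P-.05*t),list(rpy(frame(t,s*y)))) for s in (1,-1)]
            out.append((b,[None if a is None else np.round(a).astype(int).tolist() for a in q]))
        print(P,nm,out)
E
```

```text
[0.5  0.22 0.05] +tan [(0, [None, None]), (15, [[-15, 54, 14, 117, 49, 18], [-15, 54, 14, 117, 49, -162]]), (30, [[-13, 37, 3, 101, 44, 34], [-13, 37, 3, 101, 44, -146]]), (45, [[-9, 23, -7, 89, 36, 48], [-9, 23, -7, 89, 36, -132]]), (60, [[-4, 12, -14, 79, 26, 59], [-4, 12, -14, 79, 26, -121]])]
[0.5  0.22 0.05] -tan [(0, [None, None]), (15, [[38, 44, 5, 93, -70, -46], [38, 44, 5, 93, -70, 134]]), (30, [[35, 27, -8, 74, -58, -68], [35, 27, -8, 74, -58, 112]]), (45, [[31, 15, -16, 67, -45, -80], [31, 15, -16, 67, -45, 100]]), (60, [[25, 6, -20, 65, -30, -89], [25, 6, -20, 65, -30, 91]])]
[0.5  0.22 0.05] +rad [(0, [None, None]), (15, [None, None]), (30, [None, None]), (45, [None, None]), (60, [[5, -40, -59, 42, 9, 164], [5, -40, -59, 42, 9, -16]])]
[0.5  0.22 0.05] -rad [(0, [None, None]), (15, [None, None]), (30, [None, None]), (45, [[14, 60, 43, 117, -7, -7], [14, 60, 43, 117, -7, 173]]), (60, [[13, 39, 18, 99, -5, -9], [13, 39, 18, 99, -5, 171]])]
[0.45 0.2  0.05] +tan [(0, [None, None]), (15, [[-18, 47, 3, 114, 46, 16], [-18, 47, 3, 114, 46, -164]]), (30, [[-16, 31, -7, 100, 42, 
[... 1991 characters left out ...]
 -tan [(0, [None, None]), (15, [[26, 26, -1, 107, -69, -44], [26, 26, -1, 107, -69, 136]]), (30, [[24, 11, -8, 91, -58, -67], [24, 11, -8, 91, -58, 113]]), (45, [[19, 0, -12, 85, -45, -79], [19, 0, -12, 85, -45, 101]]), (60, [[13, -6, -14, 83, -30, -89], [13, -6, -14, 83, -30, 91]])]
[0.5  0.1  0.22] +rad [(0, [None, None]), (15, [None, None]), (30, [None, None]), (45, [None, None]), (60, [None, None])]
[0.5  0.1  0.22] -rad [(0, [None, None]), (15, [None, None]), (30, [None, None]), (45, [None, None]), (60, [[0, 27, 21, 113, -6, -10], [0, 27, 21, 113, -6, 170]])]<sys>:0: UserWarning: Gimbal lock detected. Setting third angle to zero since it is not possible to uniquely determine all angles.
```

```bash
cat >> h.py <<'E'
UP=np.array([0,0,1.]); L=.050
JAR=np.array([.4495,.2996]); LAY=np.array([.46,.23]); C=np.array([.47,.24]); BK=np.array([.468,-.022])
d=np.array([.42,-.9075,0]); d/=np.linalg.norm(d); hax=np.cross(d,UP)
def tilt(s,b): # tool pointing s*d, b deg below horizontal, jaws along hax
    b=np.radians(b); return s*np.cos(b)*d-np.sin(b)*UP
def pose(G,t,y,l=L): t=np.array(t)/np.linalg.norm(t); return list(np.array(G)-l*t), list(rpy(frame(t,y)))
def P3(xy,z): return np.array([xy[0],xy[1],z])
def bframe(az,b,phi):  # tool at azimuth az, b below horizontal, rolled phi about its z
    a,b=np.radians(az),np.radians(b); h=np.array([np.cos(a),np.sin(a),0]); t=np.cos(b)*h-np.sin(b)*UP
    return frame(t,np.cross(UP,t))@R.from_euler("z",phi,degrees=True).as_matrix()
def pour_pose(az,b,phi,bg,lip,gh=.045,l=L):
    ut=bframe(0,bg,0).T@UP; M=bframe(az,b,phi); u=M@ut; t=M[:,2]
    w=-UP+u*u[2]; w/=max(np.linalg.norm(w),.2)
    G=np.array(lip)-(.075-gh)*u-.036*w
    return list(G-l*t),list(rpy(M)),u
E
python3 - <<'E'
from h import *
def chk(n,p):
    for s in (0,1):
        M=R.from_euler("xyz",p[1],degrees=True).as_matrix()
        if s: M=M@np.diag([-1,-1,1.])
        q=robot.ik(p[0],list(rpy(M))); print(n,s,None if q is None else np.round(q).astype(int).tolist(),end=' ')
    print()
for n,G,s,b in [("a",P3(JAR,.078),-1,45),("lay",P3(LAY,.033),1,45),("pick2",P3(LAY,.033),-1,75),("up2",P3(C,.15),1,15),("stand",P3(C,.062),1,15)]:
    chk(n,pose(G,tilt(s,b),hax))
for az in (70,90,100,110,-70,-90):
  for bg in (15,25):
    M=bframe(az,bg,0); chk(("bk",az,bg),(list(P3(BK,.045)-L*M[:,2]),list(rpy(M))))
for az in (90,110,130,150,-60,-90):
  for b in (15,30):
   for ph in (60,120,180,-60,-120):
    p=pour_pose(az,b,ph,20,P3(C,.185)); q=robot.ik(p[0],p[1]); print(az,b,ph,None if q is None else np.round(q).astype(int).tolist(),p[2].round(2))
E
```

```text
a 0 [-1, 14, -15, 85, 39, -125] a 1 [-1, 14, -15, 85, 39, 55] 
lay 0 [34, 13, -20, 67, -44, -77] lay 1 [34, 13, -20, 67, -44, 103] 
pick2 0 [4, -1, -26, 70, 14, -112] pick2 1 [4, -1, -26, 70, 14, 68] 
up2 0 [41, 36, 4, 105, -68, -41] up2 1 [41, 36, 4, 105, -68, 139] 
stand 0 [41, 44, 5, 98, -68, -41] stand 1 [41, 44, 5, 98, -68, 139] 
('bk', 70, 15) 0 [-53, 34, -17, 103, 55, -158] ('bk', 70, 15) 1 [-53, 34, -17, 103, 55, 22] 
('bk', 70, 25) 0 [-51, 21, -23, 93, 51, -145] ('bk', 70, 25) 1 [-51, 21, -23, 93, 51, 35] 
('bk', 90, 15) 0 [-46, 47, 2, 114, 42, -166] ('bk', 90, 15) 1 [-46, 47, 2, 114, 42, 14] 
('bk', 90, 25) 0 [-44, 36, -5, 105, 40, -157] ('bk', 90, 25) 1 [-44, 36, -5, 105, 40, 23] 
('bk', 100, 15) 0 [-42, 53, 11, 119, 37, -169] ('bk', 100, 15) 1 [-42, 53, 11, 119, 37, 11] 
('bk', 100, 25) 0 [-41, 42, 4, 110, 35, -161] ('bk', 100, 25) 1 [-41, 42, 4, 110, 35, 19] 
('bk', 110, 15) 0 None ('bk', 110, 15) 1 None 
('bk', 110, 25) 0 [-37, 48, 12, 115, 29, -165] ('bk', 110, 25) 1 [-37, 48, 12, 115, 29, 15] 
('bk', -70, 15) 0 [15, -3, -52, 22, -74, 70] ('bk', -70, 15) 1 [15, -3, -52
[... 2417 characters left out ...]
58]
-60 30 120 [38, 10, -8, 85, -59, -135] [-0.97  0.05 -0.24]
-60 30 180 [39, 9, -9, 88, -59, -72] [-0.38  0.66 -0.64]
-60 30 -60 [40, 4, -18, 84, -59, 49] [0.67 0.46 0.58]
-60 30 -120 [38, 5, -13, 86, -59, -14] [ 0.44  0.87 -0.24]
-90 15 60 None [-0.81  0.21  0.54]
-90 15 120 None [-0.81  0.45 -0.37]
-90 15 180 None [-0.    0.57 -0.82]
-90 15 -60 None [0.81 0.21 0.54]
-90 15 -120 None [ 0.81  0.45 -0.37]
-90 30 60 [32, 46, 31, 118, -47, -158] [-0.81  0.06  0.58]
-90 30 120 [33, 40, 26, 120, -47, -98] [-0.81  0.53 -0.24]
-90 30 180 [35, 39, 26, 121, -45, -36] [-0.    0.77 -0.64]
-90 30 -60 [37, 35, 16, 117, -44, 86] [0.81 0.06 0.58]
-90 30 -120 [35, 36, 20, 119, -45, 24] [ 0.81  0.53 -0.24]
```

```bash
python3 - <<'E'
from h import *
y=-hax; t=tilt(-1,45); G=P3(JAR,.078)
p,o=pose(G,t,y); pre=list(np.array(p)-.10*t)
robot.move_pose(pre,o); print(robot.observe()["time"])
print(robot.line_to(p,vel=.15,guard=15), robot.observe()["ft_force"])
robot.set_gripper(.05); print(robot.observe()["gripper_width"])
robot.line_to([p[0],p[1],p[2]+.05])
p2,o2=pose(P3(LAY,.10),tilt(1,45),y); robot.line_to(p2,vel=.12,rotation=o2)
p3,_=pose(P3(LAY,.030),tilt(1,45),y); print("touch",robot.line_to(p3,vel=.06,guard=4),robot.observe()["tool_pos"]-p3)
s=robot.observe();print(s["time"],s["gripper_width"],s["ft_force"])
for n in("scene","top"): cv2.imwrite(f"pics/{n}1.png",robot.grab_frame(n))
a=cv2.imread("pics/scene1.png")[180:420,300:560]; b=cv2.imread("pics/top1.png")[180:420,100:360]
cv2.imwrite("pics/c1.png",cv2.resize(np.hstack([a,b]),None,fx=1.5,fy=1.5))
E
```

```text
3.2083
False [0.91336356 0.22927166 0.16006797]
0.0656935085847669
touch True [-0.00030736 -0.00034511  0.00358739]
7.5667 0.06569653061750995 [-0.61670084  0.90090887  4.82394278]
```

View pics/c1.png

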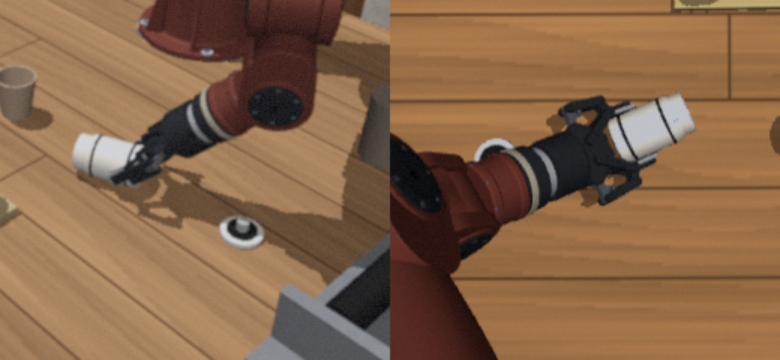

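The jar is horizontal and touching the bench (top crop: mouth towards (690,110), held at its base end). I'll let go, measure it, and regrasp.

```bash
python3 - <<'E'
from h import *
y=-hax; t=tilt(1,45)
robot.set_gripper(.085); p=robot.observe()["tool_pos"]
robot.line_to(list(p-.09*t+[0,0,.03]),vel=.2)
f=robot.grab_frame("top"); cv2.imwrite("pics/top2.png",f)
hsv=cv2.cvtColor(f,cv2.COLOR_BGR2HSV); m=((hsv[...,1]<50)&(hsv[...,2]>150)).astype(np.uint8)*255
mid=P3(LAY+.026*d[:2],.05); u,v=proj("top",mid)[0].astype(int); k=np.zeros_like(m); k[v-45:v+45,u-50:u+50]=m[v-45:v+45,u-50:u+50]
k=cv2.morphologyEx(k,cv2.MORPH_CLOSE,np.ones((7,7)))
c=max(cv2.findContours(k,0,1)[0],key=cv2.contourArea)[:,0,:]
W=onplane("top",c,.035)[:,:2].astype(np.float32)
dd=W@d[:2]; hh=W@hax[:2]
print("along d",dd.min(),dd.max(),"exp",LAY@d[:2]-.026,LAY@d[:2]+.078," h",hh.min(),hh.max(),(hh.min()+hh.max())/2,"exp",LAY@hax[:2])
print(cv2.minAreaRect(W*1000), np.degrees(np.arctan2(d[1],d[0])), robot.observe()["time"])
E
```

```text
along d -0.04525140538929861 0.06291847066175743 exp -0.041525339620518825 0.06247466037948117  h -0.5432387514663709 -0.48618402017741935 -0.5147113858218951 exp -0.5140612452127349
((470.4783630371094, 208.06552124023438), (55.21721267700195, 108.53461456298828), 22.853252410888672) -65.1648324447351 8.7667
```

```bash
python3 - <<'E'
from h import *
y=-hax; t=tilt(-1,75); G=P3(LAY+.0355*d[:2],.033)
p,o=pose(G,t,y); pre=list(np.array(p)-.09*t)
robot.move_pose(pre,o)
print(robot.line_to(p,vel=.15,guard=15), robot.observe()["ft_force"])
robot.set_gripper(.05); print(robot.observe()["gripper_width"])
robot.line_to([p[0],p[1],p[2]+.06])
t2=tilt(1,15); p2,o2=pose(P3(C,.11),t2,y); robot.line_to(p2,vel=.12,rotation=o2)
p3,_=pose(P3(C,.054),t2,y); print("touch",robot.line_to(p3,vel=.06,guard=4),robot.observe()["tool_pos"]-p3)
robot.set_gripper(.085); p=robot.observe()["tool_pos"]
robot.line_to(list(p-.12*t2),vel=.2)
s=robot.observe();print(s["time"],s["gripper_width"],s["ft_force"])
for n in("scene","top"): cv2.imwrite(f"pics/{n}3.png",robot.grab_frame(n))
a=cv2.imread("pics/scene3.png")[180:420,300:560]; b=cv2.imread("pics/top3.png")[180:420,100:360]
cv2.imwrite("pics/c3.png",cv2.resize(np.hstack([a,b]),None,fx=1.5,fy=1.5))
f=cv2.imread("pics/top3.png");hsv=cv2.cvtColor(f,cv2.COLOR_BGR2HSV); m=((hsv[...,1]<50)&(hsv[...,2]>100)).astype(np.uint8)*255
u,v=proj("top",P3(C,.104))[0].astype(int); print(u,v)
E
```

```text
False [0.58074599 0.29845229 0.1397357 ]
0.06514913907298807
touch True [-0.00034928 -0.0002509   0.00788295]
15.9583 0.0848706956582594 [ 0.12012276  0.14722413 -1.05292933]
252 264
```

View pics/c3.png

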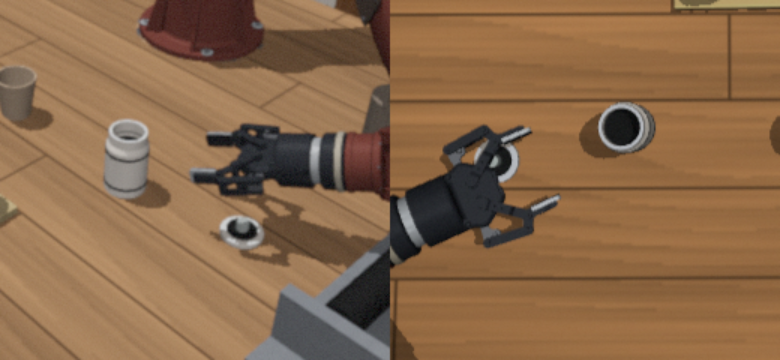

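The jar now stands upright with its mouth open: scene crop (127,130), top crop mouth (622,128). I'll measure the mouth, then take the funnel.

```bash
python3 - <<'E'
from h import *
f=cv2.imread("pics/top3.png"); g=cv2.cvtColor(f,cv2.COLOR_BGR2GRAY)
m=np.zeros_like(g); m[245:285,238:276]=(g[245:285,238:276]<60)*255
c=max(cv2.findContours(m,0,1)[0],key=cv2.contourArea)[:,0,:]; mo=circ("top",c,.104); print("mouth",mo)
f=cv2.imread("pics/scene3.png"); hs=cv2.cvtColor(f,cv2.COLOR_BGR2HSV); u,v=proj("scene",[mo[0],mo[1],.104])[0]; print("scene mouth pred",u,v)
u,v=int(u),int(v); print(hs[v-12:v+14:2,u,2], hs[v,u-22:u+24:2,2])
ax=np.array([.4913,-.2601]); hm=np.array([.3986,-.2764]); hd=(hm-ax)/np.linalg.norm(hm-ax); H=ax+.09*hd
print("yaw hd",np.degrees(np.arctan2(hd[1],hd[0])),H)
Hy=np.array([-hd[1],hd[0],0]); q=[]
az=np.degrees(np.arctan2(C[1],C[0]))+180; hd2=np.array([np.cos(np.radians(az)),np.sin(np.radians(az))]); Hy2=np.array([-hd2[1],hd2[0],0])
for s in(1,-1): print(robot.ik(*pose(P3(H,.1255),-UP,s*Hy,.054)), robot.ik(*pose(P3(np.array(mo[:2])+.09*hd2,.25),-UP,s*Hy2,.054)))
print(robot.observe()["q"])
E
```

```text
mouth (0.46954547119140627, 0.2376225128173828, 0.022619667053222655)
scene mouth pred 385.16243635968715 265.97131783438044
[167 167 169 180 168 148 151 123 139  61 137 168 152] [162 159 155 137 149 198 156 124 140 144 149 151 149 147 143 148 175 196
 169 164 167 171 172]
yaw hd -170.0272834754412 [ 0.40265987 -0.27568613]
[-49.79923535 -13.14792516 -25.74604464  77.40188052   0.
 120.22804813] [  9.51746884 -23.01016923 -20.78695459  92.22321465   0.
 162.46687184]
[-49.79923535 -13.14792516 -25.74604464  77.40188052   0.
 -59.77195187] [  9.51746884 -23.01016923 -20.78695459  92.22321465   0.
 -17.53312816]
[ 51.22458091  55.8117285   24.15274381 117.43846502 -59.78188366
 152.46195163]
```

```bash
python3 - <<'E'
from h import *
MO=np.array([.4695,.2376]); ax=np.array([.4913,-.2601]); hd=np.array([np.cos(np.radians(190)),np.sin(np.radians(190))]); H=ax+.09*hd
Hy=np.array([-hd[1],hd[0],0])
p0=robot.observe()["tool_pos"]; robot.line_to([p0[0]-.02,p0[1]+.0,.2],vel=.25)
p,o=pose(P3(H,.1255),-UP,Hy,.054)
robot.move_pose([p[0],p[1],.30],o); robot.set_gripper(.045)
print(robot.line_to(p,vel=.15,guard=10),robot.observe()["ft_force"])
robot.set_gripper(0.0); print(robot.observe()["gripper_width"])
robot.line_to([p[0],p[1],p[2]+.10],vel=.12)
az=np.radians(207); h2=np.array([np.cos(az),np.sin(az)]); H2=MO+.09*h2
p2,o2=pose(P3(H2,.1255+.10),-UP,[-h2[1],h2[0],0],.054)
mid=[.41,-.04,p2[2]]; robot.line_to(mid,vel=.25,rotation=o2); robot.line_to(p2,vel=.2)
s=robot.observe();print(s["time"],s["gripper_width"],s["ft_force"],s["tool_pos"])
for n in("scene","top"): cv2.imwrite(f"pics/{n}4.png",robot.grab_frame(n))
a=cv2.imread("pics/scene4.png")[140:380,270:530]; b=cv2.imread("pics/top4.png")[150:390,120:380]
cv2.imwrite("pics/c4.png",cv2.resize(np.hstack([a,b]),None,fx=1.5,fy=1.5))
E
```

```text
Traceback (most recent call last):
plant.IKError: the arm cannot follow that straight line within its joint ranges
```

```bash
cat > fun.py <<'E'
from h import *
MO=np.array([.4695,.2376]); ax=np.array([.4913,-.2601]); hd=np.array([np.cos(np.radians(190)),np.sin(np.radians(190))]); H=ax+.09*hd
Hy=np.array([-hd[1],hd[0],0])
p0=robot.observe()["tool_pos"]; robot.move_pose([p0[0]-.02,p0[1],.25],list(rpy(frame(tilt(1,60),-hax))))
p,o=pose(P3(H,.1255),-UP,Hy,.054)
robot.move_pose([p[0],p[1],.30],o); robot.set_gripper(.045)
print(robot.line_to(p,vel=.15,guard=10),robot.observe()["ft_force"])
robot.set_gripper(0.0); print(robot.observe()["gripper_width"])
robot.line_to([p[0],p[1],p[2]+.10],vel=.12)
az=np.radians(207); h2=np.array([np.cos(az),np.sin(az)]); H2=MO+.09*h2
p2,o2=pose(P3(H2,.1255+.10),-UP,[-h2[1],h2[0],0],.054)
mid=[.41,-.04,p2[2]]; robot.line_to(mid,vel=.25,rotation=o2); robot.line_to(p2,vel=.2)
s=robot.observe();print(s["time"],s["gripper_width"],s["ft_force"],s["tool_pos"])
for n in("scene","top"): cv2.imwrite(f"pics/{n}4.png",robot.grab_frame(n))
a=cv2.imread("pics/scene4.png")[140:380,270:530]; b=cv2.imread("pics/top4.png")[150:390,120:380]
cv2.imwrite("pics/c4.png",cv2.resize(np.hstack([a,b]),None,fx=1.5,fy=1.5))
E
python3 fun.py
```

```text
False [ 0.81611837 -0.62407691 -0.37431852]
0.010653998694211133
24.65 0.011188440026272766 [ 0.20254579  0.37709843 -0.59620327] [0.38944301 0.19611315 0.279479  ]
```

View pics/c4.png

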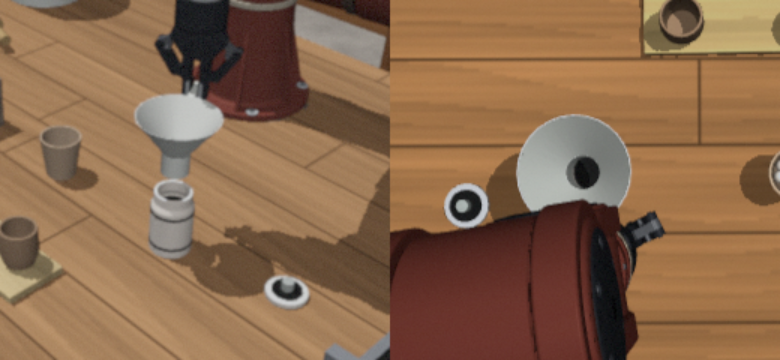

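```bash
cat > m4.py <<'E'
from h import *
from scipy.optimize import least_squares
def rimfit(fn,z,r=.062,win=(200,220,285,280)):
    f=cv2.imread(fn); hs=cv2.cvtColor(f,cv2.COLOR_BGR2HSV); m=((hs[...,1]<45)&(hs[...,2]>100)).astype(np.uint8)*255
    k=np.zeros_like(m); x0,y0,x1,y1=win; k[y0:y1,x0:x1]=m[y0:y1,x0:x1]
    c=max(cv2.findContours(k,0,1)[0],key=cv2.contourArea)[:,0,:].astype(float)
    c=c[(c[:,1]<y1-3)&(c[:,0]>x0)&(c[:,0]<x1-1)]
    W=onplane("top",c,z)[:,:2]
    s=least_squares(lambda q:np.hypot(*(W-q[:2]).T)-q[2],[*W.mean(0),r],loss="soft_l1",f_scale=.0007)
    return s.x,np.abs(s.fun).max(),len(W)
if __name__=="__main__":
    for z in (.2325,.225): print(z,rimfit("pics/top4.png",z))
    f=cv2.imread("pics/scene4.png"); print("stem end pred",proj("scene",[[.4695,.2376,.1385],[.4695,.2376,.2325],[.4695,.2376,.104]]))
    a=f[200:290,330:440]; cv2.imwrite("pics/s4.png",cv2.resize(a,None,fx=6,fy=6,interpolation=cv2.INTER_CUBIC))
E
python3 m4.py
```

```text
0.2325 (array([0.46870301, 0.23691335, 0.06056125]), np.float64(0.0011057629987324888), 133)
0.225 (array([0.46879946, 0.23826942, 0.06116816]), np.float64(0.0011166976144702453), 133)
stem end pred [[386.07771163 253.17822535]
 [388.69821293 216.31394754]
 [385.16919852 265.95886393]]
```

View pics/s4.png

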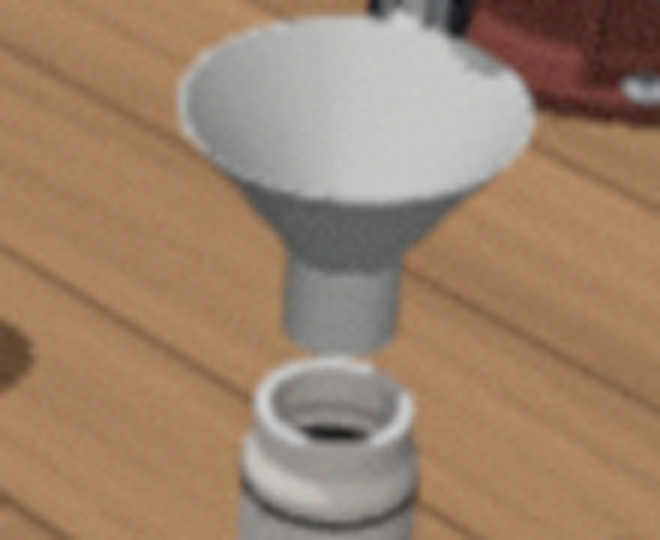

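The funnel is held level, its stem at crop (340,320) directly over the mouth at (332,402). The offset is about 1 mm, inside the 3 mm play. Lowering it now.

```bash
python3 - <<'E'
from h import *
p=robot.observe()["tool_pos"]; q=[p[0]+.0005,p[1]+.0005,p[2]-.060]
print(robot.line_to(q,vel=.10,guard=4), robot.observe()["tool_pos"]-p, robot.observe()["ft_force"])
print(robot.line_to([q[0],q[1],p[2]-.078],vel=.03,guard=3)); s=robot.observe(); print(s["tool_pos"]-p,s["ft_force"])
robot.set_gripper(.04); robot.line_to([q[0],q[1],p[2]+.03],vel=.2); print(robot.observe()["time"])
# clear the view toward the beaker pregrasp
M=bframe(90,20,0); G=P3(BK,.045); pre=G-(L+.10)*M[:,2]+[0,0,.02]
robot.set_gripper(.085)
robot.move_pose([.40,0.0,.32],list(rpy(frame(-UP,[.45,-.89,0]))))
print(robot.observe()["q"],robot.ik(list(pre),list(rpy(M))),robot.observe()["time"])
for n in("scene","top"): cv2.imwrite(f"pics/{n}5.png",robot.grab_frame(n))
from m4 import rimfit
print(rimfit("pics/top5.png",.159,win=(200,200,300,320)))
f=cv2.imread("pics/scene5.png"); a=f[180:330,330:440]; b=cv2.imread("pics/top5.png")[200:350,200:430]
cv2.imwrite("pics/c5.png",cv2.resize(np.hstack([a,b]),None,fx=2.2,fy=2.2,interpolation=cv2.INTER_CUBIC))
E
```

```text
False [ 0.0005936   0.00046541 -0.0595513 ] [ 0.22160676  0.30348455 -0.96760549]
True
[ 0.00079056  0.00081755 -0.07473662] [1.60359633 1.07116649 3.04394561]
27.0667
[-1.88422732e+01 -2.93003847e+01 -2.36841534e+01  9.56152139e+01
  2.72843933e-02  1.34358473e+02] [ -51.47407582   45.04948795    9.78202423  119.78276158   35.82454659
 -164.76725048] 28.3917
(array([0.46828855, 0.23833675, 0.06111758]), np.float64(0.042710542293958965), 233)
```

View pics/c5.png

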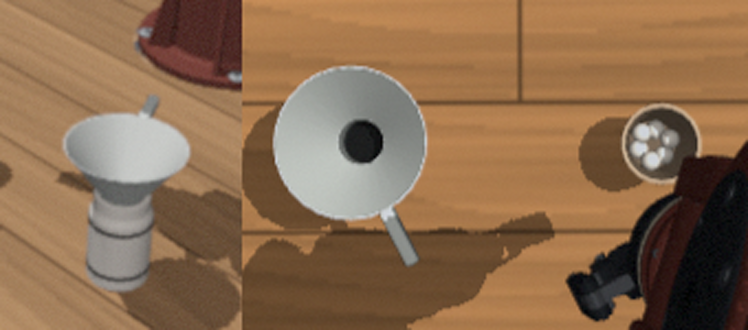

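The funnel is seated level in the jar (scene crop (125,145), top crop (350,142)) and the beaker still holds its balls. The pot lies behind a y-direction approach to the beaker, so I'll check slanted approaches first.

```bash
python3 - <<'E'
from h import *
F=P3([.469,.2378],.185); Z=np.diag([-1,-1,1.])
def ik(p,M):
    q=robot.ik(list(p),list(rpy(M@Z))); return None if q is None else np.round(q).astype(int).tolist()
for az in (50,60,70):
  for bg in (25,30):
    M=bframe(az,bg,0);t=M[:,2];G=P3(BK,.045); print("grip",az,bg,ik(G-L*t,M),ik(G-(L+.08)*t,M),"lift",ik(G-L*t+.17*UP,M))
for az,b in((70,20),(80,20),(90,20),(100,25)):
  for ph in (0,-50,-90,-130,-180):
    p,o,u=pour_pose(az,b,ph,30,F); print(az,b,ph,ik(p,bframe(az,b,ph)),np.round(p,3),u.round(2))
E
```

```text
grip 50 25 [-56, -1, -45, 76, 61, 56] [-67, 2, -40, 92, 54, 40] lift [-56, -19, -40, 98, 61, 56]
grip 50 30 [-54, -8, -48, 73, 57, 64] [-65, -6, -43, 89, 52, 47] lift [-54, -23, -41, 95, 57, 64]
grip 60 25 [-53, 11, -34, 85, 56, 44] [-63, 13, -29, 97, 50, 34] lift [-53, -5, -30, 105, 56, 44]
grip 60 30 [-52, 5, -36, 81, 53, 51] [-61, 6, -32, 94, 48, 40] lift [-52, -10, -31, 102, 53, 51]
grip 70 25 [-51, 21, -23, 93, 51, 35] [-58, 23, -18, 102, 45, 28] lift [-51, 6, -21, 111, 51, 35]
grip 70 30 [-49, 15, -26, 89, 49, 42] [-57, 17, -21, 99, 44, 34] lift [-49, 1, -22, 108, 49, 42]
70 20 0 [-16, -31, -56, 54, 70, 102] [0.465 0.227 0.178] [-0.06 -0.16  0.98]
70 20 -50 [-19, -21, -46, 62, 70, 44] [0.499 0.196 0.207] [-0.72 -0.04  0.69]
70 20 -90 [-19, -26, -46, 66, 70, 3] [0.488 0.199 0.232] [-0.97 -0.15  0.17]
70 20 -130 [-20, -30, -48, 72, 70, -39] [0.467 0.2   0.246] [-0.85 -0.39 -0.35]
70 20 -180 [-22, -31, -48, 77, 70, -95] [0.453 0.193 0.249] [-0.26 -0.72 -0.64]
80 20 0 [-16, -9, -39, 75, 69, 74] [0.467 0.227 0.178] [-0.03 -0.17  0.98]
80 20 -50 [-17, -2, -30, 82, 69, 19] [0.506 0.20
[... 350 characters left out ...]
 [-16, 13, -16, 97, 65, 1] [0.512 0.209 0.207] [-0.66 -0.28  0.69]
90 20 -90 [-16, 9, -17, 100, 65, -40] [0.5   0.208 0.232] [-0.87 -0.47  0.17]
90 20 -130 [-17, 6, -20, 104, 64, -83] [0.48  0.202 0.246] [-0.66 -0.66 -0.35]
90 20 -180 [-19, 5, -21, 106, 63, -136] [0.469 0.191 0.249] [-0.   -0.77 -0.64]
100 25 0 [-14, 15, -16, 101, 56, 43] [0.474 0.211 0.178] [ 0.02 -0.09  1.  ]
100 25 -50 [-13, 19, -6, 104, 57, -5] [0.518 0.215 0.21 ] [-0.62 -0.33  0.72]
100 25 -90 [-13, 16, -8, 106, 57, -45] [0.506 0.216 0.235] [-0.77 -0.6   0.21]
100 25 -130 [-14, 13, -10, 108, 56, -87] [0.487 0.208 0.249] [-0.53 -0.79 -0.29]
100 25 -180 [-16, 11, -12, 110, 55, -139] [0.476 0.197 0.253] [ 0.14 -0.81 -0.57]
```

```bash
cat > pour.py <<'E'
from h import *
Z=np.diag([-1,-1,1.]); F=P3([.469,.2378],0); AZ,BG=60,30
M=bframe(AZ,BG,0); t=M[:,2]; G=P3(BK,.045); o=list(rpy(M@Z))
robot.move_pose(list(G-(L+.09)*t+.14*UP),o); robot.line_to(list(G-(L+.09)*t),vel=.25)
print(robot.line_to(list(G-L*t),vel=.12,guard=8),robot.observe()["ft_force"])
robot.set_gripper(.045); print(robot.observe()["gripper_width"])
robot.line_to(list(G-L*t+.21*UP),vel=.2); s=robot.observe(); print("lifted",s["gripper_width"],s["ft_force"],s["time"])
def wp(ph,z,bias=.012,az=90,b=20):
    _,_,u=pour_pose(az,b,ph,BG,F); h=u*[1,1,0]; h/=np.linalg.norm(h)
    p,_,_=pour_pose(az,b,ph,BG,F-bias*h+z*UP); return p,list(rpy(bframe(az,b,ph)@Z))
p,r=wp(-50,.225); robot.line_to(p,vel=.2,rotation=r)
for ph,z,v in((-75,.21,.04),(-90,.203,.02),(-105,.198,.015),(-120,.195,.015),(-150,.193,.02),(-180,.193,.015)):
    p,r=wp(ph,z); robot.line_to(p,vel=v,rotation=r)
robot.pause(.4); s=robot.observe(); print(s["time"],s["ft_force"],s["gripper_width"])
for n in("scene","top"): cv2.imwrite(f"pics/{n}6.png",robot.grab_frame(n))
a=cv2.imread("pics/scene6.png")[120:360,290:530]; b=cv2.imread("pics/top6.png")[150:390,150:410]
cv2.imwrite("pics/c6.png",cv2.resize(np.hstack([a,b]),None,fx=1.6,fy=1.6))
E
python3 pour.py
```

```text
False [-0.39701337 -0.16637015  0.84506225]
0.06492276100557966
lifted 0.0653126427184394 [-0.44039396 -0.01937465 -3.14126053] 33.1083
39.4083 [ 0.1410211  -0.25612517 -2.63122375] 0.06499729028845494
```

View pics/c6.png

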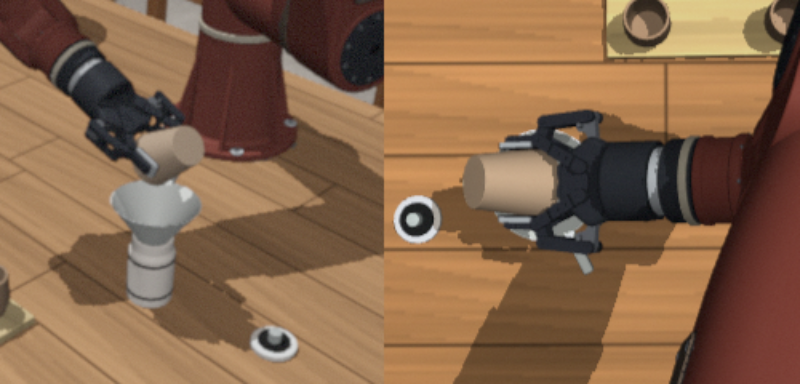

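The beaker is inverted over the funnel, no balls are on the bench, and the force dropped by about 0.5 N (the balls weigh 0.65 N). I'll back off upright and look into the funnel and beaker before setting it down.

```bash
python3 - <<'E'
from h import *
Z=np.diag([-1,-1,1.]); F=P3([.469,.2378],0)
p=robot.observe()["tool_pos"]; robot.line_to([p[0],p[1],p[2]+.03],vel=.15)
q,_,_=pour_pose(90,20,-90,30,F+P3([.02,-.02],.235)); robot.line_to(list(q),vel=.06,rotation=list(rpy(bframe(90,20,-90)@Z)))
M=bframe(60,30,0); t=M[:,2]; G=P3(BK,.045); robot.line_to(list(G-L*t+.20*UP),vel=.2,rotation=list(rpy(M@Z)))
robot.pause(.3); s=robot.observe(); print(s["time"],s["ft_force"],s["gripper_width"])
for n in("scene","top"): cv2.imwrite(f"pics/{n}7.png",robot.grab_frame(n))
a=cv2.imread("pics/scene7.png")[120:360,240:460]; b=cv2.imread("pics/top7.png")[180:380,190:430]; b=cv2.resize(b,None,fx=1.2,fy=1.2)
cv2.imwrite("pics/c7.png",cv2.resize(np.hstack([a,b]),None,fx=1.55,fy=1.55,interpolation=cv2.INTER_CUBIC))
E
```

```text
43.875 [-0.5014504   0.55501366 -2.77676554] 0.065113975976303
```

View pics/c7.png

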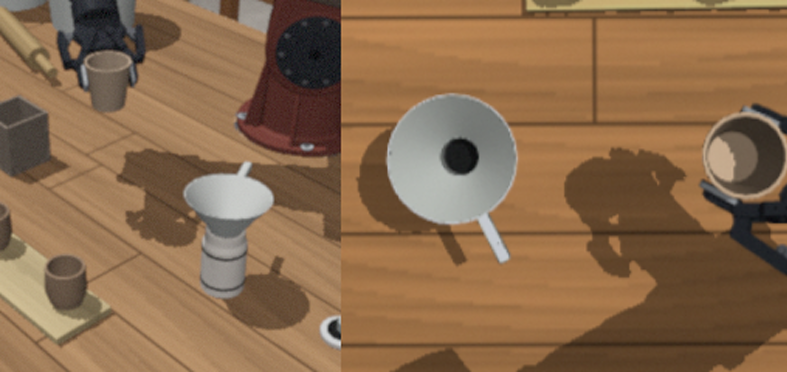

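The beaker is empty (top crop (745,158)), the funnel is clear and seated, and nothing is on the bench. Setting the beaker down.

```bash
python3 - <<'E'
from h import *
M=bframe(60,30,0); t=M[:,2]; G=P3(BK,.045)
robot.line_to(list(G-L*t+.02*UP),vel=.15); print(robot.line_to(list(G-L*t-.006*UP),vel=.03,guard=3),robot.observe()["tool_pos"]-(G-L*t))
robot.set_gripper(.085); p=robot.observe()["tool_pos"]; robot.line_to(list(p-.10*t),vel=.15)
p=robot.observe()["tool_pos"]; robot.line_to([p[0]-.02,p[1]-.03,p[2]+.12],vel=.2); robot.pause(.3)
print(robot.observe()["time"])
for n in("scene","top"): cv2.imwrite(f"pics/{n}8.png",robot.grab_frame(n))
a=cv2.imread("pics/scene8.png")[150:370,180:490]; b=cv2.imread("pics/top8.png")[120:340,150:470]
cv2.imwrite("pics/c8.png",cv2.resize(np.vstack([np.hstack([a,b])]),None,fx=1.25,fy=1.25))
# peek down the stem
c=cv2.imread("pics/top8.png")[225:300,220:295]; c=cv2.convertScaleAbs(c,alpha=1.0); print(cv2.cvtColor(c,cv2.COLOR_BGR2GRAY)[::6,::6])
E
```

```text
True [4.04191880e-05 1.96500663e-04 9.07489722e-04]
48.2
[[115 120 121 123 121 125 125 125 125 124 125 124 124]
 [117 115 118 115 167 144 163 113 113 115 113 112 112]
 [120 129 144 138 131 126 121 120 150 122 123 122 124]
 [127 150 146 139 135 127 120 119 118 117 121 120 118]
 [159 156 151 146 139 131 119 116 117 120 181 128 130]
 [162 160 157 154 146  44  20 117 121 120 123 124 131]
 [169 168 166 163  95  25  27  18 126 125 127 126 128]
 [174 172 174 175 111  26  24  15 135 132 133 129 131]
 [179 179 180 182 183 118  66 153 146 140 138 126 125]
 [180 180 184 183 183 180 171 161 151 149 149 127 126]
 [101 185 184 182 180 176 171 164 155 153 127 127 127]
 [ 74 155 184 183 181 178 171 166 160 121 115 121 127]
 [ 73  73  75 191 181 178 175 171 198 119 121 119 120]]
```

View pics/c8.png

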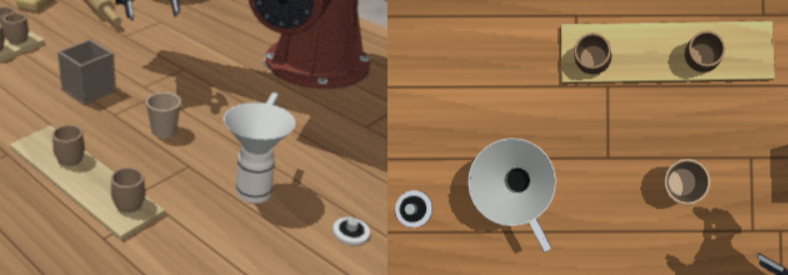

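The beaker stands upright and empty at (687,182), the funnel is seated in the jar, and the cups and lid are in place. No balls show anywhere, the stem is dark and unblocked, and the arm is clear, so I'm handing in.

```bash
python3 -c "
from plant import robot
print(robot.job_done(), robot.observe()['time'])"
```

```text
the job is handed in; nothing more can be done
the job is handed in; nothing more can be done
```

The job is done and handed in at about 48 s of the 72 s allowed. I laid the jar on its side, let go of it, regrasped it and stood it mouth up. I then seated the funnel in it and let go, tipped the balls through it, and stood the empty beaker back in its place.

**Last checks:**
- **Funnel and jar:** in the last pictures the jar stands upright with the funnel seated level in its mouth.
- **Beaker:** it stands upright and empty, with the arm clear of everything.
- **Cups and lid:** in the last pictures the cups are still on their board and the lid is on the bench. I judged this by eye and did not re-measure them.

**Not seen directly:** I could not see the six balls inside the jar, because the view down the stem is dark. That they are there is inferred from three things: the beaker is empty, no ball shows in the funnel or on the bench, and the wrist force dropped when I poured. The drop was about 0.5 N when the beaker was inverted and about 0.4 N once it was upright again. Six balls weigh 0.65 N, so that reading agrees only roughly.

**Disagreement:** one robot move was refused as out of reach, before anything moved, and I replaced it with another path. The automatic circle fit on the seated funnel's rim also had a large outlier, probably because the handle was in its window. The rim centre it gave was within about 1.5 mm of the mouth.

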